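# Unlock the specimen transit case and present its opened padlock

## Task

Take the padlock off the grey transit case: fold the dust hood over the lock right back to its stop, turn the dial click by click until its pointer is three clicks clockwise (seen from above) from the long zero mark, then pull the shackle all the way out while the lock still lies in its guard. Lift the opened lock straight up off the staple and finish while holding it up, level with the dial on top, at least 10 cm clear of the case; leave the loupe, brush and tray where they lie.

Things in the scene. Friction and masses are not known exactly. Their poses are not given: they have to be found in the camera images.
- case: Grey steel transit case, closed and immovable, 230 (x) x 230 (y) x 85 high, bearing hood and lock on its lid. Origin on the table directly below the lock's dial axis; x points to its back (from shackle to hood hinge; the front faces the robot's left), z up. Staple: 6 mm rod arch over one shackle leg, at x = -40, y = -17, its top 33 above the lid.
- hood (a joint): Folding angle of the dust hood (rad): 0 = closed over the lock, grows as its front edge is lifted and swung up and back (toward case +x), stop at 1.92. Stiff friction hinge of about 0.13 N m: it stays at any angle, so it must be carried the whole way. Bent sheet with two side cheeks, open at the front, 82 wide.
- hood_hinge (a point): Middle of the hood's hinge line, fixed to the case (same axes), 48 behind the dial axis and 10 above the lid. The hinge line runs along case y.
- hood_pull (a point): Centre of the hood's pull: a round bar of diameter 12, 66 long along case y, on the hood's front top edge, 113 from the hinge line; closed, its centre is 71 above the lid, 47 in front of the dial axis and 8 above the hood's sheet behind it. From above a finger fits in front of it and one behind it; it may roll between the fingers as the hood turns.
- lock_body (a point): Centre of the padlock's steel body, 62 (x) x 58 (y) x 26 high, loose, lying flat on a pad 6 above the lid, dial up, shackle to -x (same axes as the case). Low corner angles 14 above the lid hold it with 1.5 to 2.5 play; the middle 46 of its two long sides (facing +y and -y) is open for fingers down to the pad. About 0.44 kg.
- dial_knob (a point): Middle of the round fluted dial knob, on the dial axis (vertical): diameter 30, 18 high, top 36 above the lock body's centre, standing on a dial disc of diameter 43 whose top is 18 above that centre. A white line on disc and knob is the pointer. Round the disc are 12 white marks; the long zero mark is on the shackle side.
- dial (a joint): Dial angle (rad): 0 = pointer at the long zero mark (toward the shackle, -x), grows as the dial turns clockwise seen from above. 12 sprung notches, one click every 0.524; let go, the dial settles in the nearest. The lock is free only at 1.571 (three clicks clockwise; toward +y). Turning takes about 0.05 N m; no stops.
- shackle_grip (a point): Point midway between the two shackle legs (8 mm rod, 34 apart, 42 over all), at the height of the lock body's centre (19 above the lid) and 68 from it toward -x while closed; moves with the shackle. Here the legs can be pinched from both outer sides (along y); the bow's outer end is 25 further on.
- shackle (a joint): How far the shackle is drawn out of the body (m), toward the lock's -x: 0 = closed, 0.026 = fully open (stop). Blocked while the dial is not at its opening notch; else it slides with about 2 N of friction and stays where left. Fully out, the short leg's tip leaves a 19 mm gap to the body, past the staple, so that the lock lifts straight up.
- loupe_mid (a point): Black hand loupe, 68 x 159 x 13, lying loose on the bench beside the case: leave it alone.
- brush_mid (a point): Brush with blue handle, 26 x 150 x 16, lying loose near the case: leave it alone.
- tray_mid (a point): Open card specimen tray, 95 x 68 x 22, loose on the bench: leave it alone.
There are look-alikes about, which are no part of the job. Leave any yellow look-alike of the part that bears lock_body alone.

How it is judged (in metres and radians):
On the way, in this order (a step that is already met when the one before it is completed fails the run):
1. the dust hood is folded back to its stop (beyond 1.75 rad) (value of joint hood above 1.75 rad), for 0.2 s.
2. the dial stands in its opening notch, three clicks clockwise from the zero mark, with the lock in its guard ((value of joint dial between 1.4 and 1.74 rad or value of joint dial between -4.88 and -4.54 rad) and height (world z) of lock_body below 0.115 m), for 0.2 s.
3. the shackle is pulled out (over 22 mm) while the lock still lies in its guard (value of joint shackle above 0.022 m and height (world z) of lock_body below 0.115 m), for 0.2 s.
At the end, for the whole second after the job is handed in: The opened lock is held still in the fingers, its centre over 0.19 m above the bench (about 10 cm clear of the lid), dial up and level within 0.35 rad, touching no part of the case; the shackle is still out by over 20 mm and the hood folded back beyond 1.70 rad (value of joint hood above 1.7 rad and value of joint shackle above 0.02 m and height (world z) of lock_body above 0.19 m and angle between lock_body's own z axis and vertical below 0.35 rad and contact force between the fingers and lock above 1 N and contact force between lock and case below 0.05 N and linear speed of lock below 0.05 m/s); the arm keeps its last pose, push and grip.
It fails at once if the loupe, brush or tray is moved by over 3 cm (distance of any of loupe_mid, brush_mid, tray_mid from where it was at the start of the episode above 0.03 m).
It also fails if it takes over 72 s, if anything falls off the work surface, if the arm or the gripper's body presses on something with over 40 N, if the wrist force passes 120 N, or if a joint passes its speed limit or range.

## Robot

A 6-joint arm with a two-finger parallel gripper is mounted at the origin on the work surface; the furniture and walls round the work are solid. World frame = base frame: x ahead of the robot, y to its left, z up, the work surface at z = 0. Lengths are in m, angles in degrees, forces in N, time in s.
With the tool pointing down it reaches from about 0.25 to 0.725 m from the base axis. Payload 9.7 kg.
Tool frame: the origin (TCP) lies midway between the tips of the shut fingers; the grasp point (between the pads) lies 19 mm behind it; z points along the fingers, y is the line along which they close (so a half turn about z gives the same grasp; the last joint's range is limited). The gripper opens to 85 mm and grips with 20 to 120 N. Pads are 22 mm wide; open, the fingers measure 114 mm over their backs; the gripper's body (76 mm by 85 mm) begins 54 mm behind the grasp point. The pads swing forward as they close: fully open they stand 13 mm farther back than shut.
Start: joints at [-73.453, 4.979, 10.078, 95.1, 0, 90], TCP at [0.157, -0.527, 0.231] pointing down, gripper open.
Joint ranges: [-179.16, 179.16], [-48.56, 103.87], [-65.8, 70.77], [-126.05, 130.52], [-82.76, 87.17], [-180, 180]. Speed limits (degrees/s): [127.2, 127.2, 147.25, 180, 180, 180].

## Interface

Orientations are given as [roll, pitch, yaw] about the fixed x, y, z axes, in that order (R = Rz(yaw) Ry(pitch) Rx(roll)).
In Python, from rig import arm gives the robot as it stands.
- The arm moves only by the tool drive_tool, never from a script. Its argument "increments" is text: rows parted by semicolons, each of 4 numbers parted by spaces: the shift along the tool's x, y, z in m, then the turn about the tool's z in degrees. In form: dx dy dz twist; .... A call has 1 to 8 rows; each row is the pose to reach, as a shift and turn from the pose commanded when the call began, along the tool's axes at that moment; what a row does not reach only later rows make up. A row lasts 1/10 s, in which the tool goes at most 50 mm and 8.59 degrees, less where a joint would pass 70% of its speed; a pose out of reach is approached as far as the arm can. A call with a gripper value outside its range is refused whole. "hand" is the finger opening in m, from 0 to 0.0854, set as the call begins (left out, the last holds). The fingers move at their own pace and stop on an object; the grip force is fixed at half the most. Time passes only in rows, so rows that repeat a pose let the fingers close. It gives the time, the measured TCP pose, the force, the opening and the grip force at its end, in the units of the state.
- arm.observe(): the state, without advancing time (a new reading comes with each control period).
- arm.get_image(name): name is "scene" or "top" or "wrist"; returns a dict with "image" (384x512x3 uint8, red, green, blue), "mtx" (3x3 intrinsics, pixels), "origin" and "orientation" of the camera in the world; the wrist camera has in their place "hand_eye" (4x4, takes a point from camera to tool coordinates, whose origin is the TCP and whose axes are the flange's). Camera axes: x right, y down, z forward; pixel columns grow to the right and rows downward; lengths in m; the calibration is good to about 2 mm. The wrist camera is an equidistant fisheye: a pixel r from the principal point sees the ray r / f radians off the axis. A picture is of the moment at which its call begins: read the wrist's pose just before it. There is no depth.
- arm.finish_job(): hands the job in; it is judged then, once.
The state is a dict: "time_s": time; "joint_positions": joint angles; "dq": joint speeds; "joint_torque": joint torques, N m; "tcp_pos": TCP position; "eef_rot": TCP orientation; "ft_force": force on the tool from outside, world axes, zero at the start; "wrist_torque": the same for the moment, N m; "opening": opening from 0.0 (shut) to 1.0 (fully open); "finger_force": force on a finger pad.
Only numpy, scipy, OpenCV 4.12 (cv2) and the standard library are available. Lean on these libraries where they do the work, as an engineer would, in place of code of your own. Each camera call takes 0.05 s, during which the arm holds its last target. There are 200 camera calls.

## Working session

There is one attempt and no reset: what is moved stays moved. The work goes in short steps, Python scripts to look and compute and a tool call to move; the robot and the scene stay as the last step left them, time stands still between calls to the robot, and variables do not carry over. Pictures are saved under pics/ and viewed, at most 11 in all, crops included, and the job is handed in when it is done.

Besides the shell and the picture viewer there is one more tool, called after "Emit:" in YAML: its name, and indented under it one key for each argument. drive_tool: Moves the arm, as the interface text tells. Its arguments: {"type":"object","properties":{"increments":{"type":"string"},"hand":{"type":"number"}},"required":["increments"]}

```bash
mkdir -p pics; ls; python3 - <<'E'
from rig import arm
import cv2,numpy as np
s=arm.observe();print(s)
for n in("scene","top"):
    d=arm.get_image(n);cv2.imwrite(f"pics/{n}0.png",d["image"][:,:,::-1]);print(n,d["mtx"],d["origin"],d["orientation"])
    np.savez(f"pics/{n}0.npz",K=d["mtx"],o=np.array(d["origin"]),r=np.array(d["orientation"]))
E
```

```text
pics
{'time_s': 0.0, 'joint_positions': array([-7.34516760e+01,  5.01233596e+00,  1.00345210e+01,  9.51020838e+01,
       -2.22710740e-03,  9.00017137e+01]), 'dq': array([-0.00198622, -0.07374077, -0.07175411,  0.10066939,  0.0579753 ,
        0.02198481]), 'joint_torque': array([ 2.73596861e-04, -5.20383918e+01,  4.64807689e+01,  1.61893247e-02,
        2.06060014e-05,  9.41772868e-06]), 'tcp_pos': array([ 0.15657236, -0.52698587,  0.23057184]), 'eef_rot': array([-1.79920101e+02,  2.22949493e-03,  1.65466135e+01]), 'ft_force': array([ 0.97095831, -0.41197281, -0.38781368]), 'wrist_torque': array([ 0.00544939, -0.03690869,  0.03877708]), 'finger_force': 0.0, 'opening': 0.9977323919018063}
scene [[498.85347821   0.         250.78971696]
 [  0.         498.85347821 200.50043471]
 [  0.           0.           1.        ]] [-0.17543557  1.0049017   1.14935764] [-132.48684004   -0.29714162 -148.92706342]
top [[473.80819158   0.         254.80477557]
 [  0.         473.80819158 189.9247508 ]
 [  0.           0.           1.        ]] [0.17859076 0.04150428 1.40545469] [-1.70426789e+02  1.08019381e-01 -8.86044686e+01]
```

View pics/scene0.png

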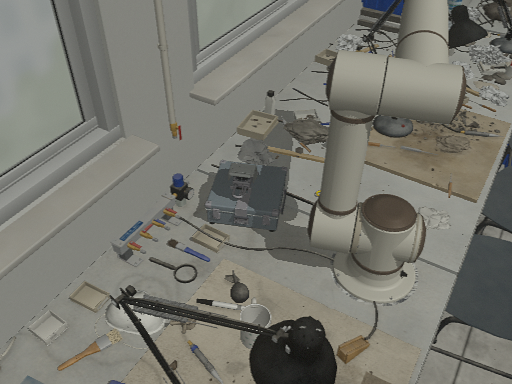

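View pics/top0.png

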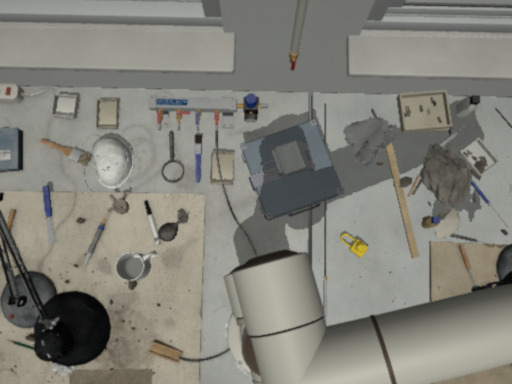

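```bash
python3 - <<'E'
import cv2
a=cv2.imread("pics/top0.png")[110:225,235:350];b=cv2.imread("pics/scene0.png")[145:245,195:310]
a=cv2.resize(a,(460,460),interpolation=cv2.INTER_CUBIC)
b=cv2.resize(b,None,fx=2.9,fy=2.9,interpolation=cv2.INTER_CUBIC)
import numpy as np
c=np.zeros((460,800,3),np.uint8);c[:,:460]=a;c[:b.shape[0],460:460+b.shape[1]]=b[:,:340]
c=cv2.convertScaleAbs(c,alpha=1.5)
cv2.imwrite("pics/crop0.png",c)
E
```

```text
(no output)
```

View pics/crop0.png

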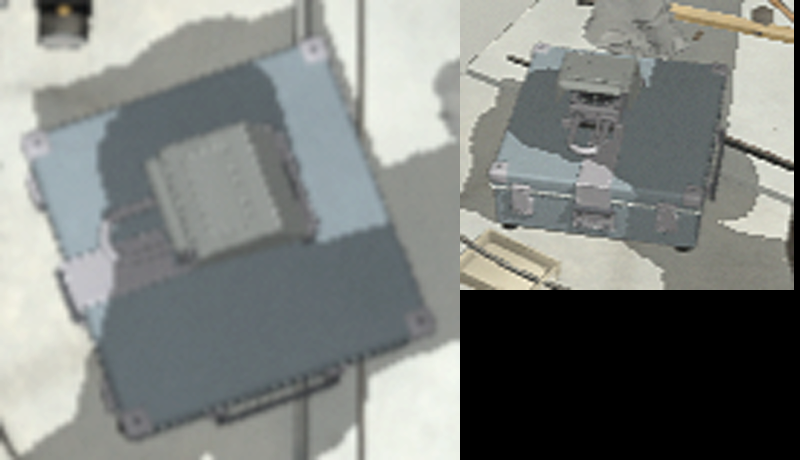

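```bash
cat > h.py <<'E'
import numpy as np
from scipy.spatial.transform import Rotation as R
def rot(rpy): return R.from_euler('xyz',rpy,degrees=True).as_matrix()
def load(n):
    d=np.load(f"pics/{n}.npz");return d["K"],d["o"],rot(d["r"])
def ray(cam,uv,z):
    K,o,r=cam;v=r@np.linalg.inv(K)@np.array([*uv,1.]);return o+v*(z-o[2])/v[2]
def proj(cam,p):
    K,o,r=cam;q=K@(r.T@(np.asarray(p)-o));return q[:2]/q[2]
E
python3 - <<'E'
from h import *
t=load("top0");f=lambda u,v,z:ray(t,(235+u/4-.4,110+v/4-.4),z)
c=[f(*p,.085) for p in[(28,138),(318,42),(432,322),(132,436)]]
for p in c:print(p.round(4))
for i in range(4):
    e=c[(i+1)%4]-c[i];print(np.linalg.norm(e).round(4),np.degrees(np.arctan2(e[1],e[0])).round(1))
print("c",np.mean(c,0))
a,b=f(152,160,.156),f(188,258,.156);print("pull",a,b,(a+b)/2,np.degrees(np.arctan2(*(a-b)[1::-1])),np.linalg.norm(a-b))
s=load("scene0");print("scene bar pix est",proj(s,(a+b)/2), (proj(s,(a+b)/2)-[195,145])*2.9+[460,0])
E
```

```text
[0.5337 0.0906 0.085 ]
[ 0.6104 -0.1173  0.085 ]
[ 0.4066 -0.1986  0.085 ]
[0.3207 0.0117 0.085 ]
0.2216 -69.8
0.2194 -158.3
0.2271 112.2
0.2272 20.3
c [ 0.46787155 -0.05341348  0.085     ]
pull [0.50127525 0.00342801 0.156     ] [ 0.43407519 -0.0219934   0.156     ] [ 0.46767522 -0.00928269  0.156     ] 20.721349431287987 0.0718477321532768
scene bar pix est [240.36088804 175.34187031] [591.54657532  87.9914239 ]
```

Emit:
drive_tool:
  increments: "0.03 -0.02 -0.03 1; 0.065 -0.055 -0.06 2; 0.1 -0.09 -0.08 4.2; 0.135 -0.12 -0.08 4.2; 0.17 -0.155 -0.08 4.2; 0.205 -0.19 -0.08 4.2; 0.24 -0.22 -0.08 4.2; 0.27 -0.25 -0.08 4.2"
  hand: 0.05

```text
time_s: 0.9
tcp_pos: [0.3449, -0.2086, 0.3111]
eef_rot: [-180.0, -0.0, 12.4]
ft_force: [1.5, -0.8, -0.1]
opening: 0.586
finger_force: 0.0
```

```bash
cat >> h.py <<'E'
def todo(s,p):
    "tool-frame shift from state s to world TCP p"
    return (rot(s["eef_rot"]).T@(np.asarray(p)-s["tcp_pos"])).round(4)
E
python3 - <<'E'
from h import *
from rig import arm
s=arm.observe();print(s["tcp_pos"],s["eef_rot"],s["joint_positions"],todo(s,[.468,-.012,.31]))
E
```

```text
[ 0.34487664 -0.20863419  0.31113131] [-1.79996541e+02 -9.01216965e-03  1.23569312e+01] [-3.11781323e+01 -1.21645453e+01  2.90756360e+00  1.05067958e+02
  8.71537435e-03  1.36464936e+02] [ 0.1624 -0.1657  0.0012]
```

Emit:
drive_tool:
  increments: "0.035 -0.035 0 -4; 0.07 -0.07 0 -8.4; 0.105 -0.105 0 -8.4; 0.14 -0.14 0 -8.4; 0.162 -0.166 0 -8.4; 0.162 -0.166 0 -8.4; 0.162 -0.166 0 -8.4"

```text
time_s: 1.6
tcp_pos: [0.467, -0.0133, 0.3108]
eef_rot: [-180.0, 0.1, 20.9]
ft_force: [0.2, -0.2, -0.2]
opening: 0.588
finger_force: 0.0
```

```bash
cat >> h.py <<'E'
def wray(d,s,uv,z):
    K=d["mtx"];u=(np.array(uv)-[K[0,2],K[1,2]])/[K[0,0],K[1,1]];r=np.hypot(*u)
    v=np.array([*(u/r*np.sin(r)),np.cos(r)]) if r else np.array([0,0,1.])
    H=np.array(d["hand_eye"]);W=rot(s["eef_rot"]);o=s["tcp_pos"]+W@H[:3,3];w=W@H[:3,:3]@v
    return o+w*(z-o[2])/w[2]
E
cat > look.py <<'E'
import sys,cv2,pickle
from rig import arm
n=sys.argv[1];s=arm.observe();d=arm.get_image("wrist")
pickle.dump((s,d),open(f"pics/{n}.pkl","wb"));print(s["time_s"],s["tcp_pos"],s["eef_rot"],d["mtx"][0],d["mtx"][1])
x0,x1,y0,y1,k=(list(map(float,sys.argv[2:]))+[0,512,0,384,1.5])[:5] if len(sys.argv)>2 else (0,512,0,384,1.5)
im=d["image"][int(y0):int(y1),int(x0):int(x1),::-1]
cv2.imwrite(f"pics/{n}.png",cv2.resize(im,None,fx=k,fy=k,interpolation=cv2.INTER_CUBIC))
E
python3 look.py w1
```

```text
1.6 [ 0.46701247 -0.01331425  0.31076   ] [-1.79981819e+02  7.47198331e-02  2.08607491e+01] [297.31863964   0.         257.23122688] [  0.         297.31863964 188.51038446]
```

View pics/w1.png

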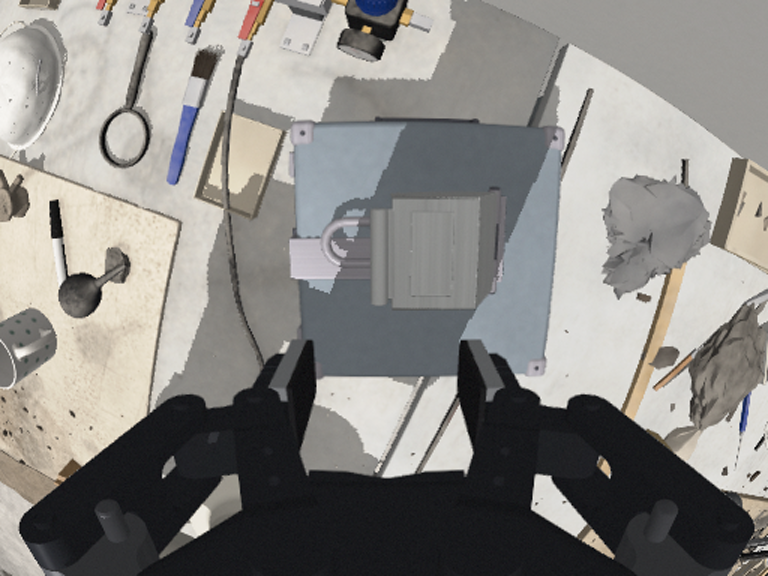

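```bash
python3 - <<'E'
from h import *
import pickle
s,d=pickle.load(open("pics/w1.pkl","rb"))
f=lambda u,v,z:wray(d,s,(u/1.5,v/1.5),z)
a,b=f(380.5,209,.156),f(381,305,.156);print(a,b,(a+b)/2,np.linalg.norm(a-b),np.degrees(np.arctan2(*(a-b)[1::-1])))
c=[f(*p,.085) for p in[(293,123),(563,126),(548,374),(300,376)]]
for i in range(4):
    e=c[(i+1)%4]-c[i];print(c[i],np.linalg.norm(e).round(4),np.degrees(np.arctan2(e[1],e[0])).round(1))
m=(a+b)/2;print(todo(s,[m[0],m[1],.151]))
E
```

```text
[0.49878335 0.00347746 0.156     ] [ 0.43587595 -0.02070456  0.156     ] [ 0.46732965 -0.00861355  0.156     ] 0.06739518696561148 21.027088449131014
[0.53397195 0.09481798 0.085     ] 0.2279 -68.4
[ 0.6177952  -0.11715877  0.085     ] 0.2314 -157.7
[ 0.40380525 -0.20512431  0.085     ] 0.238 110.6
[0.32003362 0.0176285  0.085     ] 0.2274 19.8
[ 0.0022 -0.0042  0.1598]
```

Emit:
drive_tool:
  increments: "0.002 -0.004 0.03 0; 0.002 -0.004 0.07 0; 0.002 -0.004 0.11 0; 0.002 -0.004 0.14 0; 0.002 -0.004 0.157 0; 0.002 -0.004 0.157 0"

```text
time_s: 2.25
tcp_pos: [0.4658, -0.0106, 0.1522]
eef_rot: [-179.9, 0.2, 20.6]
ft_force: [-0.3, 0.6, 0.4]
opening: 0.582
finger_force: 0.0
```

Emit:
drive_tool:
  increments: "0 0 0 0; 0 0 0 0; 0 0 0 0; 0 0 0 0; 0 0 0 0"
  hand: 0.006

```text
time_s: 2.75
tcp_pos: [0.4674, -0.0079, 0.1561]
eef_rot: [-179.8, -0.1, 20.8]
ft_force: [-5.5, 9.9, 7.0]
opening: 0.105
finger_force: 59.0
```

```bash
python3 - <<'E'
import numpy as np
r,a0=.113,np.arctan2(.061,-.095)
for i in range(0,111,10):
    a=a0-np.radians(i);print(i,round(r*np.cos(a)+.095,4),round(-(r*np.sin(a)-.061),4))
E
```

```text
0 -0.0001 -0.0001
10 0.012 -0.0156
20 0.0265 -0.0289
30 0.0432 -0.0394
40 0.0614 -0.0469
50 0.0807 -0.0511
60 0.1003 -0.0519
70 0.1199 -0.0492
80 0.1386 -0.0432
90 0.1561 -0.0341
100 0.1716 -0.022
110 0.1849 -0.0075
```

Emit:
drive_tool:
  increments: "0 0.006 -0.008 0; 0 0.012 -0.0155 0; 0 0.019 -0.022 0; 0 0.0265 -0.029 0; 0 0.0265 -0.029 0"

```text
time_s: 3.25
tcp_pos: [0.4772, -0.0336, 0.1861]
eef_rot: [-179.9, -0.2, 20.8]
ft_force: [-6.1, 7.6, 11.4]
opening: 0.102
finger_force: 60.0
```

```bash
python3 look.py w2 100 412 100 340 2
```

```text
3.25 [ 0.47724134 -0.03360045  0.18607711] [-179.91988495   -0.18378483   20.77106294] [297.31863964   0.         257.23122688] [  0.         297.31863964 188.51038446]
```

View pics/w2.png

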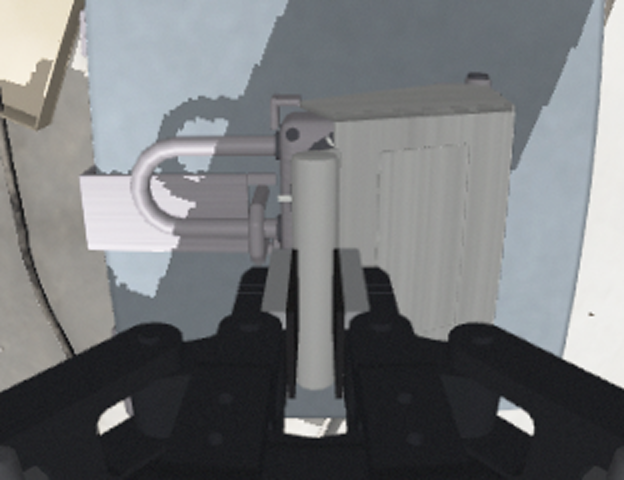

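Emit:
drive_tool:
  increments: "0 0.0167 -0.0105 0; 0 0.035 -0.018 0; 0 0.054 -0.0222 0; 0 0.0738 -0.023 0; 0 0.0934 -0.0203 0; 0 0.1121 -0.0143 0; 0 0.1121 -0.0143 0; 0 0.1121 -0.0143 0"

```text
time_s: 4.1
tcp_pos: [0.5184, -0.1412, 0.2007]
eef_rot: [179.7, -0.3, 20.7]
ft_force: [3.3, -6.6, 11.5]
opening: 0.072
finger_force: 9.4
```

Emit:
drive_tool:
  increments: "0 0 0 0; 0 0 0 0; 0 0 -0.03 0; 0 0 -0.06 0; 0 -0.03 -0.07 0; 0 -0.07 -0.07 0; 0 -0.07 -0.07 0"
  hand: 0.04

```text
time_s: 4.8
tcp_pos: [0.4908, -0.0708, 0.2689]
eef_rot: [-180.0, -0.1, 20.9]
ft_force: [0.4, 0.1, -0.3]
opening: 0.469
finger_force: 0.0
```

```bash
python3 look.py w3 100 412 50 290 2.5
```

```text
4.8 [ 0.49081838 -0.07076022  0.26887237] [-1.79983059e+02 -8.02307882e-02  2.09008771e+01] [297.31863964   0.         257.23122688] [  0.         297.31863964 188.51038446]
```

View pics/w3.png

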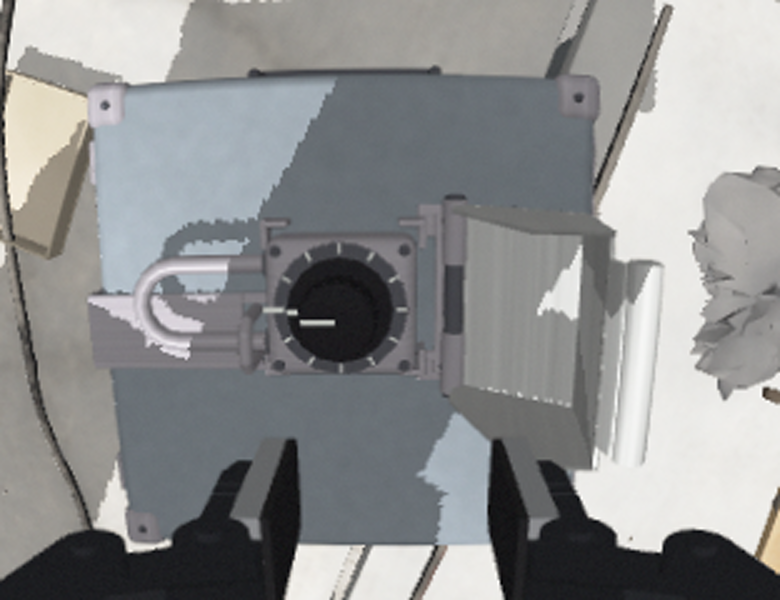

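Emit:
drive_tool:
  increments: "0 0.03 0 0; 0 0.03 0 0; 0 0.03 0.03 0; 0 0.03 0.07 0; 0 0.03 0.105 0; 0 0.035 0.115 0; 0 0.045 0.115 0; 0 0.055 0.115 0"
  hand: 0.0

```text
time_s: 5.65
tcp_pos: [0.5122, -0.1261, 0.1544]
eef_rot: [179.9, -0.1, 20.7]
ft_force: [-0.6, -0.4, 0.6]
opening: -0.002
finger_force: 0.3
```

Emit:
drive_tool:
  increments: "0 0.01 0 0; 0 0.02 0 0; 0 0.03 0 0; 0 0.04 0 0; 0 0.045 0 0; 0 0.045 0 0; 0 0.045 0 0"

```text
time_s: 6.35
tcp_pos: [0.5244, -0.1595, 0.1528]
eef_rot: [-179.0, -0.0, 21.0]
ft_force: [-19.3, 46.8, 14.4]
opening: 0.001
finger_force: 23.3
```

```bash
cat >> h.py <<'E'
O=np.array([.4842,-.0525]);ex=np.array([.3584,-.9336]);ey=np.array([.9336,.3584])
def case(p): q=np.asarray(p)[:2]-O;return np.array([q@ex,q@ey,p[2]]).round(4)
E
python3 -c "
from h import *
from rig import arm
s=arm.observe();print(case(s['tcp_pos']),s['ft_force'],s['joint_positions'])"
```

```text
[ 0.1143 -0.0008  0.1528] [-19.28582962  46.76035962  14.44332672] [-17.33635043   4.44739079   0.82073924  86.97292792   0.79828068
 141.63017329]
```

Emit:
drive_tool:
  increments: "0 -0.02 -0.01 0; 0 -0.03 -0.05 0; 0 -0.05 -0.1 -8; 0 -0.09 -0.1 -16; 0 -0.12 -0.1 -24; 0 -0.12 -0.1 -32; 0 -0.12 -0.1 -40; 0 -0.12 -0.1 -48"
  hand: 0.045

```text
time_s: 7.15
tcp_pos: [0.4852, -0.0552, 0.2533]
eef_rot: [179.9, 0.0, 69.1]
ft_force: [-0.3, 0.4, -0.2]
opening: 0.527
finger_force: 0.0
```

Emit:
drive_tool:
  increments: "0 0 0 -8; 0 0 0 -16; 0 0 0 -24; 0 0 0 -32; 0 0 0 -40; 0 0 0 -42; 0 0 0 -42"

```text
time_s: 7.85
tcp_pos: [0.4851, -0.0555, 0.253]
eef_rot: [180.0, 0.0, 110.7]
ft_force: [1.0, -0.0, -0.3]
opening: 0.526
finger_force: 0.0
```

```bash
python3 look.py w4 150 380 60 240 3.4;python3 -c "
from h import *
from rig import arm
s=arm.observe();print(case(s['tcp_pos']),s['ft_force'],s['joint_positions'])"
```

```text
7.85 [ 0.4851488  -0.05545796  0.25299606] [1.79962458e+02 4.64095250e-02 1.10748130e+02] [297.31863964   0.         257.23122688] [  0.         297.31863964 188.51038446]
[ 3.00e-03 -2.00e-04  2.53e-01] [ 0.71043169 -0.52986121  0.14627398] [-6.50242339e+00 -2.99365329e+00  4.42081661e+00  9.73653755e+01
 -1.99509360e-02  6.28366644e+01]
```

View pics/w4.png

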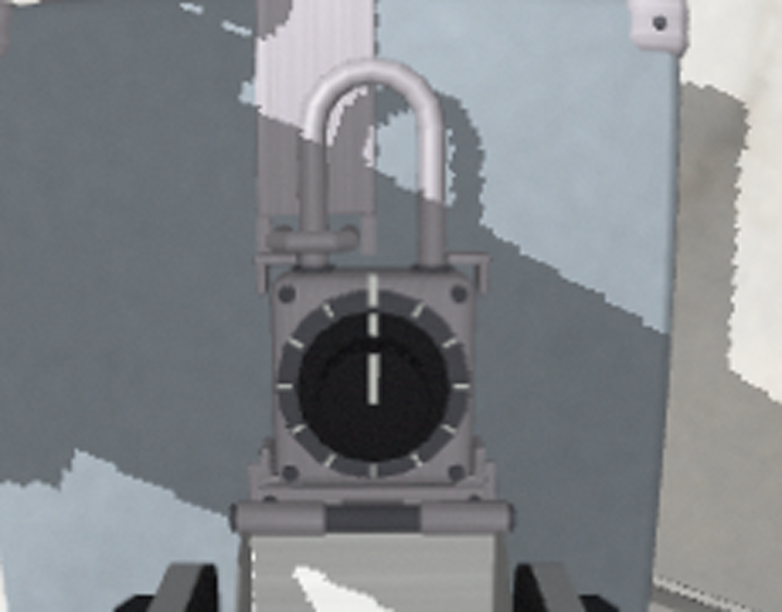

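```bash
python3 - <<'E'
from h import *
import pickle
s,d=pickle.load(open("pics/w4.pkl","rb"))
f=lambda u,v,z:wray(d,s,(150+(u+.5)/3.4-.5,60+(v+.5)/3.4-.5),z)
p=f(373,386,.118);print(p,case(p),todo(s,[p[0],p[1],.123]))
a,b=f(275,372,.117),f(473,372,.117);print(case((a+b)/2),np.linalg.norm(a-b),np.degrees(np.arctan2(*(b-a)[1::-1])))
for q in[(313,200),(430,200)]:print(case(f(*q,.104)))
E
```

```text
[ 0.48459891 -0.04879045  0.118     ] [-0.0033  0.0017  0.118 ] [0.0065 0.0018 0.13  ]
[-0.0072  0.002   0.117 ] 0.05594118758904919 20.77667243469379
[-0.055  -0.0152  0.104 ]
[-0.0549  0.0183  0.104 ]
```

Emit:
drive_tool:
  increments: "0.006 0.0015 0.03 0; 0.006 0.0015 0.07 0; 0.006 0.0015 0.105 0; 0.006 0.0015 0.13 0; 0.006 0.0015 0.13 0"

```text
time_s: 8.4
tcp_pos: [0.4825, -0.0488, 0.1195]
eef_rot: [-179.8, -0.1, 110.7]
ft_force: [-0.2, 0.4, -0.1]
opening: 0.529
finger_force: 0.0
```

Emit:
drive_tool:
  increments: "0 0 0 0; 0 0 0 0; 0 0 0 0; 0 0 0 0"
  hand: 0.022

```text
time_s: 8.8
tcp_pos: [0.4846, -0.0491, 0.124]
eef_rot: [179.9, 0.1, 110.7]
ft_force: [-1.1, -2.2, 5.4]
opening: 0.324
finger_force: 60.0
```

Emit:
drive_tool:
  increments: "0 0 0 6; 0 0 0 14; 0 0 0 22; 0 0 0 30; 0 0 0 30; 0 0 0 38; 0 0 0 46; 0 0 0 54"

```text
time_s: 9.6
tcp_pos: [0.4851, -0.0491, 0.124]
eef_rot: [179.8, -0.1, 56.6]
ft_force: [1.6, -2.4, 5.1]
opening: 0.323
finger_force: 60.1
```

Emit:
drive_tool:
  increments: "0 0 0 6; 0 0 0 6; 0 0 0 14; 0 0 0 22; 0 0 0 30; 0 0 0 36; 0 0 0 36; 0 0 0 36"

```text
time_s: 10.4
tcp_pos: [0.4853, -0.0494, 0.124]
eef_rot: [179.8, -0.2, 20.9]
ft_force: [2.0, -3.5, 5.7]
opening: 0.328
finger_force: 60.1
```

Emit:
drive_tool:
  increments: "0 0 0 0; 0 0 0 0; 0 0 -0.03 0; 0 0 -0.07 -8; 0 0 -0.11 -16; 0 0 -0.125 -24; 0 0 -0.125 -32; 0 0 -0.125 -40"
  hand: 0.045

```text
time_s: 11.2
tcp_pos: [0.4842, -0.0485, 0.2481]
eef_rot: [180.0, -0.0, 61.2]
ft_force: [0.4, -0.0, -0.5]
opening: 0.523
finger_force: 0.0
```

Emit:
drive_tool:
  increments: "0 0 0 -8; 0 0 0 -16; 0 0 0 -24; 0 0 0 -32; 0 0 0 -40; 0 0 0 -48; 0 0 0 -50; 0 0 0 -50"
  hand: 0.06

```text
time_s: 12.0
tcp_pos: [0.4839, -0.0485, 0.2474]
eef_rot: [-180.0, -0.0, 110.8]
ft_force: [-0.0, -0.0, 0.8]
opening: 0.702
finger_force: 0.0
```

```bash
python3 look.py w5 150 380 60 240 3.4;python3 -c "
from h import *
from rig import arm
s=arm.observe();print(case(s['tcp_pos']),s['ft_force'],s['joint_positions'])"
```

```text
12.0 [ 0.48385871 -0.04852793  0.24743199] [-1.79984499e+02 -3.06258889e-02  1.10845841e+02] [297.31863964   0.         257.23122688] [  0.         297.31863964 188.51038446]
[-0.0038  0.0011  0.2474] [-0.23307936  0.71324441 -0.04575347] [-5.73958618e+00 -3.32496850e+00  3.48301639e+00  9.68347642e+01
  1.62780724e-02  6.35132792e+01]
```

View pics/w5.png

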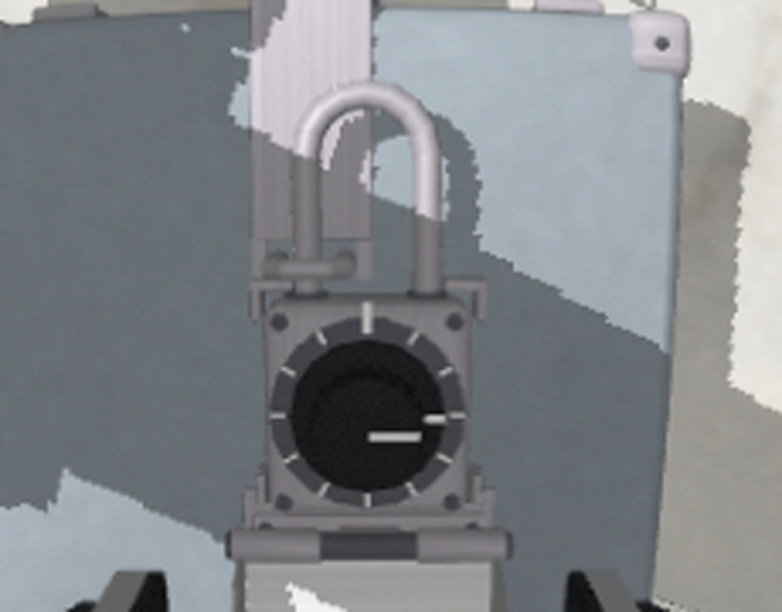

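Emit:
drive_tool:
  increments: "0.04 0.0007 0.03 0; 0.0657 0.0007 0.07 0; 0.0657 0.0007 0.11 0; 0.0657 0.0007 0.145 0; 0.0657 0.0007 0.155 0; 0.0657 0.0007 0.155 0"

```text
time_s: 12.65
tcp_pos: [0.4606, 0.013, 0.0919]
eef_rot: [-179.9, -0.0, 110.7]
ft_force: [0.2, 0.1, 0.4]
opening: 0.698
finger_force: 0.0
```

Emit:
drive_tool:
  increments: "0 0 0 0; 0 0 0 0; 0 0 0 0; 0 0 0 0"
  hand: 0.034

```text
time_s: 13.05
tcp_pos: [0.4622, 0.013, 0.0944]
eef_rot: [179.9, 0.0, 110.7]
ft_force: [-1.6, 1.4, 6.7]
opening: 0.46
finger_force: 60.0
```

Emit:
drive_tool:
  increments: "0.006 0 0 0; 0.012 0 0 0; 0.018 0 0 0; 0.024 0 0 0; 0.029 0 0 0; 0.032 0 0 0; 0.032 0 0 0; 0.032 0 0 0"

```text
time_s: 13.85
tcp_pos: [0.4517, 0.0391, 0.0929]
eef_rot: [180.0, 0.6, 110.7]
ft_force: [13.2, -28.8, 0.2]
opening: 0.461
finger_force: 60.5
```

```bash
python3 -c "
from h import *
from rig import arm
s=arm.observe();print(case(s['tcp_pos']),s['ft_force'],s['joint_positions'])"
```

```text
[-0.0972  0.0025  0.0929] [ 13.18702878 -28.79993974   0.20006665] [  5.32119842  -8.93750502 -18.75019997  80.01548138  -0.58811266
  74.66717594]
```

Emit:
drive_tool:
  increments: "0.029 0 0 0; 0.029 0 0 0; 0.029 0 0 0; 0.029 0 -0.03 0; 0.029 0 -0.07 0; 0.029 0 -0.1 0; 0.029 0 -0.1 0"
  hand: 0.075

```text
time_s: 14.55
tcp_pos: [0.441, 0.07, 0.1963]
eef_rot: [179.7, 0.0, 110.7]
ft_force: [-0.1, -0.4, 0.0]
opening: 0.878
finger_force: 0.0
```

```bash
python3 - <<'E'
from h import *
from rig import arm
s=arm.observe();c=case(s['tcp_pos']);print(c,s["eef_rot"],s["opening"])
t=O+ex*-.0055+ey*.0017;print(todo(s,[*t,.089]))
E
```

```text
[-0.1299  0.0036  0.1963] [1.79716844e+02 4.79516142e-02 1.10747258e+02] 0.8775426084901096
[-0.1243 -0.0019  0.1074]
```

Emit:
drive_tool:
  increments: "-0.04 -0.001 -0.02 0; -0.08 -0.002 -0.05 0; -0.12 -0.002 -0.05 0; -0.124 -0.002 -0.05 0; -0.124 -0.002 -0.05 0"

```text
time_s: 15.05
tcp_pos: [0.4816, -0.0476, 0.2413]
eef_rot: [-179.9, -0.1, 110.6]
ft_force: [0.3, -0.3, 0.3]
opening: 0.877
finger_force: 0.0
```

```bash
python3 look.py w6 150 380 60 240 3.4
```

```text
15.05 [ 0.4815909  -0.04762449  0.24132445] [-1.79887665e+02 -7.11934363e-02  1.10615568e+02] [297.31863964   0.         257.23122688] [  0.         297.31863964 188.51038446]
```

View pics/w6.png

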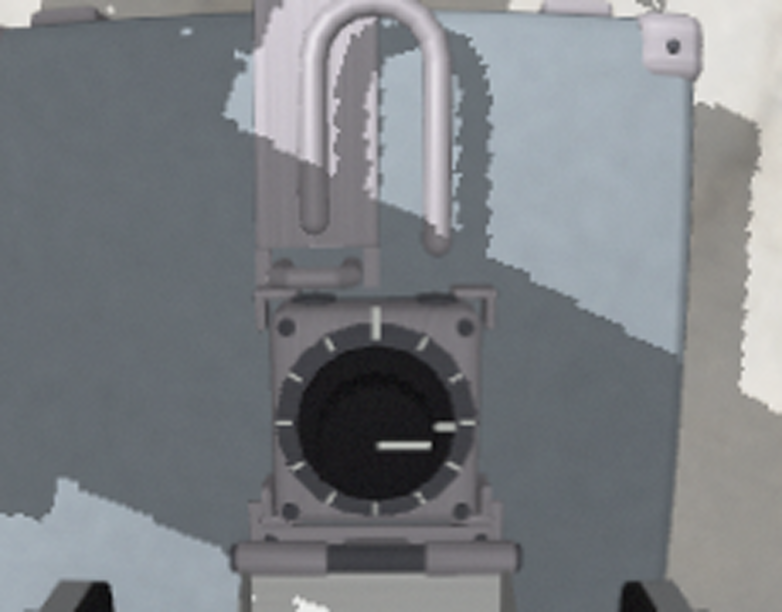

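```bash
python3 - <<'E'
from h import *
import pickle,cv2
for n,pts in(("w6",[(376,423,.118),(314,234,.104),(438,254,.104),(376,298,.117),(378,523,.117)]),("w5",[(367,416,.118),(367,83,.107)])):
    s,d=pickle.load(open(f"pics/{n}.pkl","rb"))
    for u,v,z in pts:print(n,case(wray(d,s,(150+(u+.5)/3.4-.5,60+(v+.5)/3.4-.5),z)))
s,d=pickle.load(open("pics/w6.pkl","rb"))
cv2.imwrite("pics/w6b.png",cv2.resize(cv2.convertScaleAbs(d["image"][40:160,200:320,::-1],alpha=1.8),None,fx=5,fy=5,interpolation=cv2.INTER_CUBIC))
E
```

```text
w6 [-0.0045  0.0016  0.118 ]
w6 [-0.0549 -0.0152  0.104 ]
w6 [-0.0492  0.0191  0.104 ]
w6 [-0.0386  0.0017  0.117 ]
w6 [0.0249 0.002  0.117 ]
w5 [-0.0031  0.0011  0.118 ]
w5 [-0.0952  0.0013  0.107 ]
```

View pics/w6b.png

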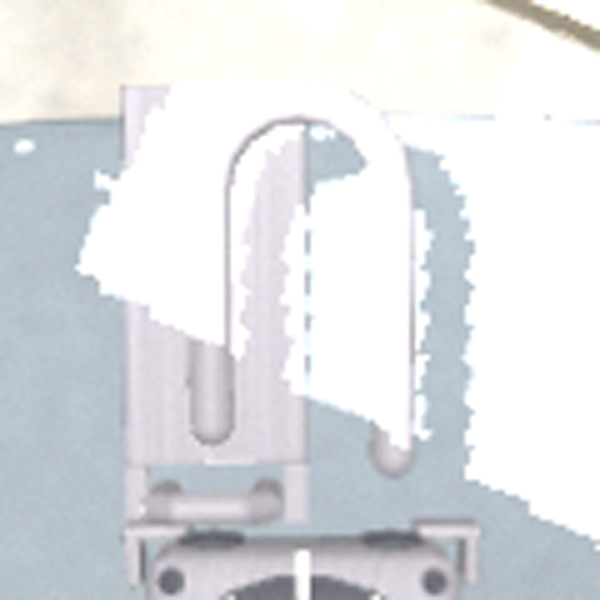

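Emit:
drive_tool:
  increments: "0 0.001 0.03 0; 0 0.001 0.07 0; 0 0.001 0.11 0; 0 0.001 0.142 0; 0 0.001 0.152 0; 0 0.001 0.152 0"

```text
time_s: 15.7
tcp_pos: [0.4816, -0.0454, 0.0896]
eef_rot: [-179.9, -0.1, 110.8]
ft_force: [-0.1, 0.5, 0.8]
opening: 0.881
finger_force: 0.0
```

Emit:
drive_tool:
  increments: "0 0 0 0; 0 0 0 0; 0 0 0 0; 0 0 0 0"
  hand: 0.048

```text
time_s: 16.1
tcp_pos: [0.4838, -0.0461, 0.0928]
eef_rot: [179.8, 0.1, 110.8]
ft_force: [-0.7, 1.9, 6.2]
opening: 0.666
finger_force: 66.8
```

Emit:
drive_tool:
  increments: "0 0 -0.008 0; 0 0 -0.02 0; 0 0 -0.035 0; 0 0 -0.055 0; 0 0 -0.075 0; 0 0 -0.095 0; 0 0 -0.11 0; 0 0 -0.12 0"

```text
time_s: 16.9
tcp_pos: [0.4831, -0.0464, 0.2129]
eef_rot: [179.9, 0.1, 110.7]
ft_force: [0.3, 0.2, -6.0]
opening: 0.666
finger_force: 65.5
```

Emit:
drive_tool:
  increments: "0 0 -0.005 0; 0 0 -0.01 0; 0 0 -0.01 0; 0 0 -0.01 0; 0 0 -0.01 0; 0 0 -0.01 0; 0 0 -0.01 0"

```text
time_s: 17.6
tcp_pos: [0.4826, -0.0463, 0.2203]
eef_rot: [-180.0, -0.0, 110.7]
ft_force: [0.2, -0.3, -4.8]
opening: 0.665
finger_force: 65.5
```

```bash
python3 - <<'E'
from rig import arm
import cv2,numpy as np
s=arm.observe();print(s["tcp_pos"],s["eef_rot"],s["ft_force"],s["opening"],s["finger_force"],np.abs(s["dq"]).max())
d=arm.get_image("scene");w=arm.get_image("wrist")
a=cv2.resize(d["image"][130:250,190:310,::-1],(400,400),interpolation=cv2.INTER_CUBIC);b=cv2.resize(w["image"][0:384,64:448,::-1],(400,400))
cv2.imwrite("pics/end.png",np.hstack([a,b]))
E
```

```text
[ 0.48261044 -0.04632078  0.22031667] [-1.79975975e+02 -1.12761720e-02  1.10742061e+02] [ 0.15070085 -0.33901504 -4.76886192] 0.6652266505726216 65.48240661621094 0.2146439468856088
```

View pics/end.png

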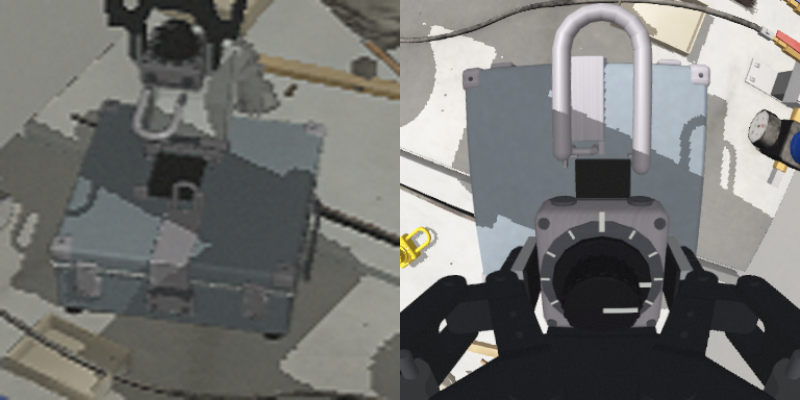

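The pictures show the lock held up level with the dial on top. The open shackle came up with it, clear of the case, so I'm handing in.

```bash
python3 -c "
from rig import arm
print(arm.finish_job())"
```

```text
the job is handed in; nothing more can be done
None
```

I handed the job in at about 17.7 s; no verdict came back. The hood is back at its stop, the dial is three clicks clockwise and the shackle is out about 26 mm; the lock is held level with its centre at about 0.23 m, clear of the case. One slip: on release I pulled the shackle a further 29 mm by mistake, but the pictures afterwards showed the lock still seated and the shackle at its normal open position.

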